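Clip a cold plate into the sample transport rack

ROBOT

A 6-joint arm with a two-finger parallel gripper is mounted at the origin on a cart in front of the work surface, level with it; the furniture and walls round the work are solid. World frame = base frame: x ahead of the robot, y to its left, z up, the work surface at z = 0. Lengths are in m, angles in rad, forces in N, time in s.
With the tool pointing down it reaches from about 0.225 to 0.875 m from the base axis. Payload 3.4 kg.
Tool frame: the origin (TCP) lies between the finger pads; the fingertips stand 14 mm ahead of it and the grasp point (between the pads) lies 5 mm behind it; z points along the fingers, y is the direction in which the jaws open and shut (so a half turn about z gives the same grasp; the last joint's range is limited). The gripper opens to 85 mm and grips with 20 to 120 N. Pads are 22 mm wide; open, the fingers measure 114 mm over their backs; the gripper's body (76 mm by 85 mm) begins 54 mm behind the grasp point. The pads swing forward as they close: fully open they stand 13 mm farther back than shut.
Start: joints at [1.096, 0.276, 1.505, -0, 1.361, -0.121], TCP at [0.199, 0.539, 0.245] pointing down, gripper open.
Joint ranges: [-2.89, 2.89], [-0.75, 2.08], [0.22, 2.7], [-1.18, 4.32], [0.11, 2.71], [-2.7, 2.7]. Speed limits (rad/s): [2.57, 2.57, 3.14, 3.14, 3.14, 3.14].

INTERFACE

Orientations are given as a unit quaternion [w, x, y, z].
In Python, from rig import manip, get_image, job gives the robot as it stands. The module is installed in compiled form; this text tells all that it offers.
- The arm moves only by the tool step_arm, never from a script. Its argument "moves" is one flat list of numbers, 5 for each row, row after row: the shift along the tool's x, y, z as a fraction of full scale, then the turn about the tool's z as a fraction of full scale, then the gripper's target within -1 to 1 (shut at 1, half-way at 0, fully open at -1). In form: [dx, dy, dz, twist, hand, dx, dy, dz, twist, hand, ...]. A call has 1 to 5 rows; each row is the pose to reach, as a shift and turn from the pose commanded when the call began, along the tool's axes at that moment, turning the shorter way round; what a row does not reach only later rows make up. Full scale, the value 1, is 500 mm for a shift and pi rad for a turn. A row lasts 1/10 s, in which the tool goes at most 50 mm and 8.59 degrees, less where a joint would pass 70% of its speed; a pose out of reach is approached as far as the arm can. A call with a number of a shift or a turn outside -1 to 1 is refused whole. A call with a gripper value outside its range is refused whole. The fingers move at their own pace and stop on an object; "force" is the grip in N (left out, the last holds). Time passes only in rows, so rows that repeat a pose let the fingers close. It gives the time, the measured TCP pose, the force and the opening at its end, in the units of the state.
- manip.get_state(): the state, without advancing time (a new reading comes with each control period).
- get_image(name): name is "scene" or "top"; returns a dict with "frame" (384x512x3 uint8, blue, green, red), "fx", "fy", "cx", "cy" (pixels), "rvec" (rotation vector, rad) and "tvec" (3), from world to camera coordinates, as OpenCV has them. Camera axes: x right, y down, z forward; pixel columns grow to the right and rows downward; lengths in m; the calibration is good to about 2 mm. A picture is of the moment at which its call begins. There is no depth.
- job.sign_off(): hands the job in, once; it reports no verdict.
The state is a dict: "clock": time; "qpos": joint angles; "qd": joint speeds; "effort": joint torques, N m; "position": TCP position; "ee_rot": TCP orientation; "contact_force": force on the tool from outside, world axes, zero at the start; "moment": the same for the moment, N m; "width": finger opening in m.
Only numpy, scipy, OpenCV 4.12 (cv2) and the standard library are available. Lean on these libraries where they do the work, as an engineer would, in place of code of your own. Each camera call takes 0.05 s, during which the arm holds its last target. There are 200 camera calls.

TASK

Load the empty clip slot of the sample transport rack with the wide, side-notched cold plate from the grey caddy. The plates are packed too tightly to be taken by their faces, so draw it out by its side edges, stand it in the mouth of the empty slot and let go; then take it again by the middle of its top edge, between the posts, and push it down fully home, until both spring clips have snapped into its side notches. Let go, and leave the narrow plates in the caddy and the tubes in the rack as they are.

Things in the scene. Friction and masses are not known exactly. Their poses are not given: they have to be found in the camera images.
- cold_plate_center (a point): Centre (half-way up) of the wide cold plate: a rigid white plastic panel 62 mm wide (its y axis), 14 mm thick (x) and 100 mm tall (z, up), about 0.12 kg. A notch 5 mm deep in each side edge, 26 to 50 mm above the underside. The lowest 6 mm taper in 3 mm at the sides, 2 mm at the faces. Either face may be in front. In the caddy its upper 60 mm stand clear of the rim; the next plates are 7 mm from its faces.
- cold_plate_grip (a point): Where the wide cold plate is to be held from above the second time: on its centre line, 10 mm below the middle of its top edge (40 mm above its centre), between small thumb ribs on both faces; 14 mm across (x axis).
- slot_home (a point): Where the plate's centre is when fully home in the empty slot. z up, y along the slot's width (plate's 62 mm), x across its thickness. The slot's floor is 50 mm below, 12 mm above the table. Two upright channels guide the plate's side edges with 1.5 mm play each way; they cover 5.5 mm of its faces at each side, leaving 51 mm free between them for fingers. The tubes and the full slot lie to one side along x.
- slot_mouth (a point): Middle of the flared mouth of the empty slot, level with the tops of its two channels: 48 mm above slot_home, 110 mm above the table; same axes. The channels keep fingers that hold the plate's side edges from going lower. The mouth is about 3 mm wider than the slot each way. Set in from here, the plate comes to rest upright on the two clips, its centre about 35 mm above slot_home, its top 37 mm above the channels; let go, it stays there.
- clip_left (a joint): Spring clip in the channel at the +y end of the empty slot: a dark spring-steel leaf screwed on at its top, its bent nose stands 5 mm into the channel. 0 rad: relaxed, nose out, as in an empty slot or snapped into the plate's notch; about 0.06 rad: pressed back by the plate's side edge as it passes. Pushing the plate past both clips takes about 8 to 15 N straight down; at the end they snap into the notches and hold it.
- clip_right (a joint): The same at the -y end of the empty slot.
- slot_full_center (a point): Centre of the other wide cold plate, which is already home in the rack's second slot, 124 mm from the empty one; the top of it is 112 mm above the table. It is to be left alone. Whether it is the rack's near or far slot varies.
- rack: Aluminium transport rack, 200 mm (its x axis) by 112 mm (y), fixed in place; origin under its centre, on the table. The two slots stand 62 mm either side of the centre along x, the row of three tubes (along y) at the centre.
- caddy: Grey open plastic caddy, 96 mm (its x axis) by 82 mm (y) over its rim, 44 mm high, fixed in place; origin under its centre, on the table. Four grooves 17 mm wide at 21 mm spacing along x, 66 mm long in y, floor 4 mm above the table; each holds one plate upright.
- narrow_1_center (a point): Centre (half-way up) of a narrow cold plate, white, 46 mm wide (y), 14 mm thick (x), 106 mm tall (z up), plain sides without notches; stands in a groove of the caddy, to be left there.
- narrow_2_center (a point): Centre (half-way up) of a narrow cold plate, white, 46 mm wide (y), 14 mm thick (x), 106 mm tall (z up), plain sides without notches; stands in a groove of the caddy, to be left there.
- narrow_3_center (a point): Centre (half-way up) of a narrow cold plate, white, 46 mm wide (y), 14 mm thick (x), 106 mm tall (z up), plain sides without notches; stands in a groove of the caddy, to be left there.
- tube_a_center (a point): Centre (half-way up) of a capped sample tube, 17 mm across and 87 mm tall, standing in a hole of the rack with its top about 101 mm above the table; to be left alone.
- tube_b_center (a point): Centre (half-way up) of a capped sample tube, 17 mm across and 87 mm tall, standing in a hole of the rack with its top about 101 mm above the table; to be left alone.
- tube_c_center (a point): Centre (half-way up) of a capped sample tube, 17 mm across and 87 mm tall, standing in a hole of the rack with its top about 101 mm above the table; to be left alone.
There are look-alikes about, which are no part of the job. What is shaped like the part that bears cold_plate_center but blue is not meant.

How it is judged:
By the outcome, as a careful person would: the job done as asked, in the order asked, and still so for the second after the job is handed in, with the robot touching nothing.
It also fails if it takes over 51 s, if anything falls off the work surface, if the arm or the gripper's body presses on something with over 40 N, if the wrist force passes 120 N, or if a joint passes its speed limit or range.

## Working session

There is one attempt and no reset: what is moved stays moved. The work goes in short steps, Python scripts to look and compute and a tool call to move; the robot and the scene stay as the last step left them, time stands still between calls to the robot, and variables do not carry over. Pictures are saved under pics/ and viewed, about 8 in all and at most 12, crops included, and the job is handed in when it is done.

Besides the shell and the picture viewer there is one more tool, called as a command line: name --argument value ..., lists and objects as JSON in quotes. step_arm: Moves the arm, as the interface text tells. Its arguments: {"type":"object","properties":{"moves":{"type":"array","items":{"type":"number","minimum":-1,"maximum":1}},"force":{"type":"number"}},"required":["moves"]}

```bash
mkdir -p pics
cat > h.py <<'E'
import numpy as np, cv2
from rig import manip, get_image, job
def snap(n,f=None):
    im=get_image(n)
    if f: cv2.imwrite('pics/'+f,im['frame'])
    K=np.array([[im['fx'],0,im['cx']],[0,im['fy'],im['cy']],[0,0,1.]])
    R=cv2.Rodrigues(np.array(im['rvec'],float))[0]; t=np.array(im['tvec'],float).ravel()
    return im['frame'],K,R,t
def ray(c,px):
    _,K,R,t=c
    return -R.T@t, R.T@np.linalg.inv(K)@np.array([px[0],px[1],1.])
def onz(c,px,z):
    o,d=ray(c,px); return o+d*(z-o[2])/d[2]
def proj(c,P):
    _,K,R,t=c
    q=K@(R@np.array(P,float)+t); return q[:2]/q[2]
E
python3 - <<'E'
from h import *
a=snap('scene','s0.png');b=snap('top','t0.png')
for c in(a,b): print(ray(c,(256,192)),c[1][0,0])
print(manip.get_state())
E
```

```text
(array([ 0.04245759, -0.6501215 ,  0.7746134 ]), array([ 0.41772724,  0.65196823, -0.63282378])) 495.50187248600304
(array([0.37717785, 0.08415956, 0.95036138]), array([ 0.16203099, -0.02864774, -0.98646449])) 347.5588341632328
{'clock': 0.1, 'qpos': array([ 1.09601982e+00,  2.76511797e-01,  1.50600997e+00,  1.82918187e-05,
        1.36070332e+00, -1.21022005e-01]), 'qd': array([ 0.00062955, -0.002343  , -0.00509722, -0.00039463, -0.0021905 ,
       -0.00060885]), 'effort': array([-1.89738143e-04, -4.17702091e+01, -2.46402580e+01, -2.96517355e-04,
        5.85148169e-03,  7.92696937e-06]), 'position': array([0.19899583, 0.53898657, 0.24453621]), 'ee_rot': array([-2.48118979e-04,  1.75958235e-01,  9.84397294e-01, -7.77640727e-04]), 'contact_force': array([-0.28327799,  0.4996249 ,  0.39144963]), 'moment': array([-0.01411675, -0.04778034, -0.00885982]), 'width': 0.08565869311415973}
```

View pics/s0.png

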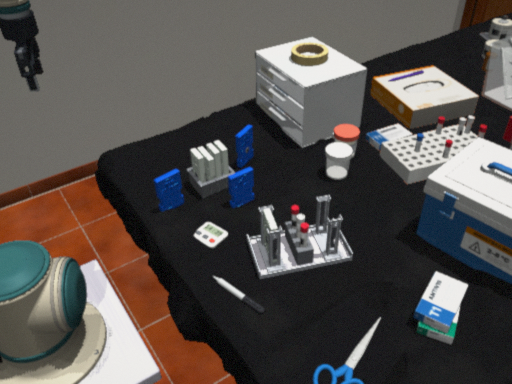

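View pics/t0.png

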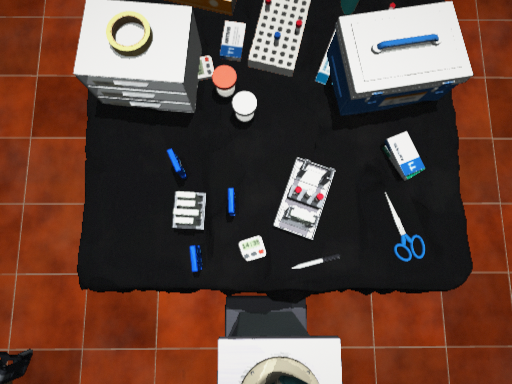

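The scene view shows the caddy at about (210,170) with white plates, and the rack at about (300,240). In the top view the caddy is at (190,210), the rack at (305,198), and the blue look-alikes stand around the caddy. Next I'll enlarge the caddy and rack.

Run:
```python
import cv2,numpy as np
s=cv2.imread('pics/s0.png');t=cv2.imread('pics/t0.png')
def c(i,x,y,w,h,W=400,H=300): return cv2.resize(i[y:y+h,x:x+w],(W,H),interpolation=cv2.INTER_CUBIC)
cv2.imwrite('pics/c0.png',np.vstack([np.hstack([c(s,170,130,88,66),c(t,160,180,64,48)]),np.hstack([c(s,236,190,120,90),c(t,250,153,120,90)])]))
```

```text
(no output)
```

View pics/c0.png

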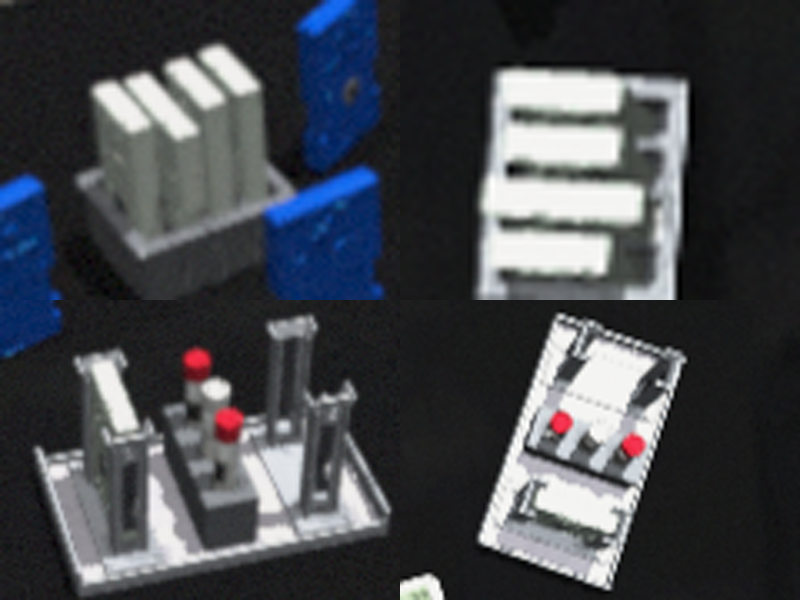

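Top crop: there are four white plates in the caddy, at about full-image rows (178+) y≈194.7, 203.5, 212.6, 220.5. The third from the top (≈(250/2…), crop x 485–642, which is 25 px or about 62 mm) is the wide one. The others are about 18–19 px, or 46 mm. In the scene view it is the second from the left, and also the lowest, since it is 100 mm tall against 106 mm. The empty slot is the far one, and the near slot is full. Now I'll measure.

```bash
cat > m.py <<'E'
from h import *
a=snap('scene');b=snap('top')
def blobs(c,x,y,w,h,th,zs,n,amin=25):
    k=8
    g=cv2.cvtColor(c[0],cv2.COLOR_BGR2GRAY)[y:y+h,x:x+w]
    G=cv2.resize(g,None,fx=k,fy=k,interpolation=cv2.INTER_CUBIC)
    M=(G>th).astype(np.uint8)
    for q in cv2.findContours(M,cv2.RETR_EXTERNAL,cv2.CHAIN_APPROX_NONE)[0]:
        if cv2.contourArea(q)<amin*k*k: continue
        (cx,cy),wh,an=cv2.minAreaRect(q)
        bx=cv2.boxPoints(((cx,cy),wh,an))
        f=lambda p:((p[0]+.5)/k-.5+x,(p[1]+.5)/k-.5+y)
        P=[onz(c,f(p),zs) for p in bx]
        e=[np.linalg.norm(P[i]-P[i-1]) for i in(1,2)]
        L=(P[1]-P[0]) if e[0]>e[1] else (P[2]-P[1])
        print(n,np.round(f((cx,cy)),1),np.round(onz(c,f((cx,cy)),zs),4),'L,W',np.round(e,3),'yaw of long %.1f'%(np.degrees(np.arctan2(L[1],L[0]))%180))
for th in(150,180,200):
    print(th)
    blobs(b,165,185,48,50,th,.104,'topcaddy')
    blobs(a,186,138,46,34,th,.104,'scenecaddy')
    blobs(b,280,205,45,22,th,.112,'topfull')
E
python3 m.py
python3 - <<'E'
from h import *
a=cv2.imread('pics/s0.png');b=cv2.imread('pics/t0.png')
def c(i,x,y,w,h,k):
    o=cv2.resize(i[y:y+h,x:x+w],(w*k,h*k),interpolation=cv2.INTER_CUBIC)
    for j in range(0,w,5): cv2.line(o,(j*k,0),(j*k,12 if j%10==0 else 5),(0,255,255),1)
    for j in range(0,h,5): cv2.line(o,(0,j*k),(12 if j%10==0 else 5,j*k),(0,255,255),1)
    return o
A=c(a,300,185,50,75,8); B=c(b,282,150,50,75,8)
cv2.imwrite('pics/c1.png',np.hstack([A,B]))
E
```

```text
150
topcaddy [188.7 209.7] [0.4725 0.2241 0.104 ] L,W [0.09  0.078] yaw of long 177.9
scenecaddy [201.5 154. ] [0.459  0.2339 0.104 ] L,W [0.041 0.084] yaw of long 87.9
scenecaddy [212.6 148. ] [0.4929 0.2405 0.104 ] L,W [0.02  0.053] yaw of long 87.8
scenecaddy [220.  145.2] [0.5138 0.2406 0.104 ] L,W [0.019 0.054] yaw of long 85.8
topfull [300.4 215.5] [ 0.4572 -0.0476  0.112 ] L,W [0.102 0.053] yaw of long 90.0
180
topcaddy [200.4 210.6] [0.4702 0.1956 0.104 ] L,W [0.09  0.022] yaw of long 0.4
topcaddy [185.6 209. ] [0.4741 0.2317 0.104 ] L,W [0.088 0.063] yaw of long 0.9
scenecaddy [196.4 153.2] [0.4508 0.2442 0.104 ] L,W [0.018 0.05 ] yaw of long 89.2
scenecaddy [205.1 153.1] [0.4678 0.2324 0.104 ] L,W [0.017 0.067] yaw of long 86.7
scenecaddy [212.6 147.9] [0.4931 0.2408 0.104 ] L,W [0.017 0.05 ] yaw of long 87.8
scenecaddy [220.  145.2] [0.5138 0.2406 0.104 ] L,W [0.017 0.051] yaw of long 87.2
topfull [285.3 225.6] [ 0.4329 -0.0105  0.112 ] L,W [0.011 0.032] yaw of long 66.8
topfull [300.1 213.1] [ 0.4629 -0.0469  0.112 ] L,W [0.041 0.102] yaw of long 86.6
200
topcaddy [185.6 208.9] [0.4744 0.2317 0.104 ] L,W [0.087 0.062] yaw of long 1.4
scenecaddy [196.4 153.1] [0.4508 0.2444 0.104 ] L,W [0.016 0.048] yaw of long 89.2
scenecaddy [205.1 153. ] [0.4679 0.2326 0.104 ] L,W [0.016 0.066] yaw of long 86.4
scenecaddy [212.5 148. ] [0.4929 0.2408 0.104 ] L,W [0.016 0.048] yaw of long 87.8
scenecaddy [220.1 145.1] [0.514  0.2407 0.104 ] L,W [0.016 0.049] yaw of long 86.3
topfull [304.3 213.4] [ 0.4623 -0.0571  0.112 ] L,W [0.035 0.078] yaw of long 79.5
topfull [284.  212.3] [ 0.465  -0.0078  0.112 ] L,W [0.022 0.038] yaw of long 178.8
```

View pics/c1.png

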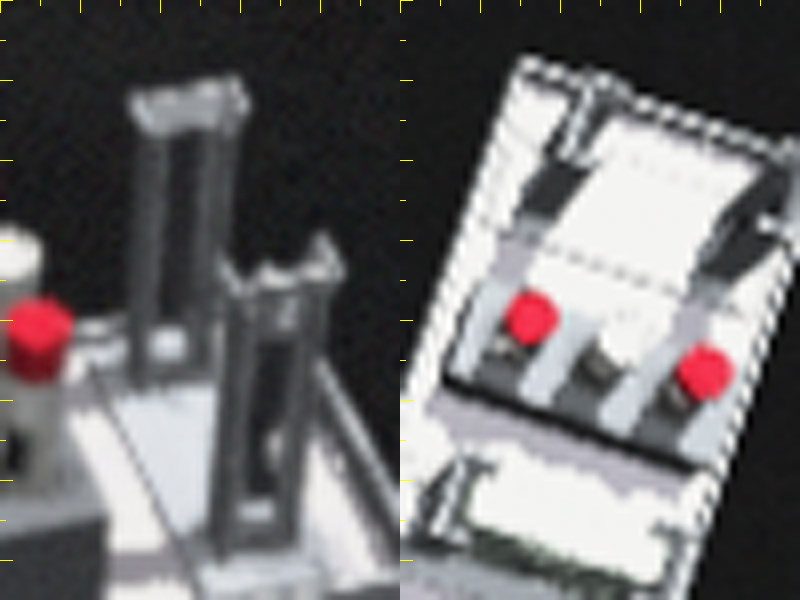

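Left panel (scene): the empty slot's post tops are at about (323.7,197.9) and (335.2,217.7). Right panel (top): the empty slot's post tops are around (305,164) and (330,174), and the full plate's top is around (303,215).

Run:
```python
from h import *
a=snap('scene');b=snap('top')
def tri(p,q):
    A=[];r=[]
    (o1,d1),(o2,d2)=ray(a,p),ray(b,q)
    s=np.linalg.lstsq(np.c_[d1,-d2],o2-o1,rcond=None)[0]
    return (o1+d1*s[0]+o2+d2*s[1])/2, np.linalg.norm(o1+d1*s[0]-o2-d2*s[1])
w=(205.1,153.05);
print('wide scene',onz(a,w,.104),'top',onz(b,(185.7,212.2),.104),'tri',tri(w,(185.7,212.2)))
for n,c,x,y,W,H in(('scene',a,285,195,30,60),('top',b,285,180,50,30)):
    f=c[0][y:y+H,x:x+W].astype(int); M=((f[...,2]>110)&(f[...,1]<.5*f[...,2])&(f[...,0]<.6*f[...,2])).astype(np.uint8)
    k,l,st,ce=cv2.connectedComponentsWithStats(M)
    for i in range(1,k):
        if st[i,4]>8: p=ce[i]+[x,y]; print(n,st[i],p,onz(c,p,.097))
m1,m2=onz(a,(323.75,197.9),.11),onz(a,(335.2,217.7),.11)
print('posts scene',m1,m2,(m1+m2)/2)
for q in((587,110),(785,195)): print('top post',onz(b,(282+(q[0]-400)/8-.5,150+q[1]/8-.5),.11))
print('full top',onz(b,(303,215),.112))
# caddy: scene narrow tops
for p in((196.4,153.15),(212.55,148),(220.05,145.15)): print('narrow',onz(a,p,.11))
```

```text
wide scene [0.46784986 0.23249347 0.104     ] top [0.46635447 0.23123485 0.104     ] tri (array([0.46658412, 0.23082034, 0.10539402]), np.float64(0.0008278984233062006))
scene [ 6 10  8  7 48] [294.58333333 207.79166667] [ 0.52621352 -0.04150689  0.097     ]
scene [15 27  9  9 54] [303.96296296 225.46296296] [ 0.50905186 -0.09486717  0.097     ]
top [10  7  7  6 32] [297.875 189.5  ] [ 0.52363834 -0.04523111  0.097     ]
top [31 13  7  7 33] [319.15151515 196.27272727] [ 0.50651192 -0.0979141   0.097     ]
posts scene [ 0.58522619 -0.06332829  0.11      ] [ 0.56440588 -0.12351188  0.11      ] [ 0.57481604 -0.09342008  0.11      ]
top post [ 0.58774259 -0.06238395  0.11      ]
top post [ 0.5607179  -0.12316949  0.11      ]
full top [ 0.45836082 -0.05384346  0.112     ]
narrow [0.44713029 0.23625781 0.11      ]
narrow [0.48888454 0.23265938 0.11      ]
narrow [0.50965239 0.23265512 0.11      ]
```

The target is the wide plate at about (0.467, 0.232), yaw about 88°. The neighbours' 21 mm spacing agrees. The empty slot is at about (0.575, −0.092) and the rack's y axis is at about 72°. Moving above the caddy.

```bash
cat >> h.py <<'E'
def st():
    s=manip.get_state(); w,x,y,z=s['ee_rot']
    from scipy.spatial.transform import Rotation as Ro
    return s,Ro.from_quat([x,y,z,w]).as_matrix()
def go(x,y,z,yaw):
    s,R=st(); d=R.T@(np.array([x,y,z])-s['position'])/.5
    cur=np.degrees(np.arctan2(R[1,1],R[0,1])); t=(yaw-cur+90)%180-90
    print('t%.1f'%s['clock'],'pos',np.round(s['position'],4),'tooly %.1f'%cur,'tilt',np.round(R[:2,2],3),'F',np.round(s['contact_force'],1),'w %.4f'%s['width'])
    print('row',np.round(d,4),'twist %.4f'%(-t/180))
E
python3 -c "
from h import *
go(.4672,.232,.17,88)"
```

```text
t0.3 pos [0.1992 0.5393 0.245 ] tooly 69.7 tilt [-0. -0.] F [-0.1 -0.5  0.6] w 0.0858
row [-0.7158 -0.3907  0.1502] twist -0.1015
```

step_arm --moves '[-0.715,-0.39,0.089,-0.102,-1,-0.715,-0.39,0.089,-0.102,-1,-0.715,-0.39,0.089,-0.102,-1,-0.715,-0.39,0.089,-0.102,-1,-0.715,-0.39,0.089,-0.102,-1]'

```text
clock: 0.8
position: [0.3592, 0.356, 0.2189]
ee_rot: [0.0, 0.016, 1.0, 0.0]
contact_force: [0.2, 1.1, -0.8]
width: 0.0855
```

```bash
python3 -c "
from h import *
go(.4672,.232,.17,88)"
```

```text
t0.8 pos [0.3592 0.356  0.2189] tooly 88.1 tilt [0.001 0.   ] F [ 0.2  1.1 -0.8] w 0.0855
row [-0.2239 -0.2408  0.0978] twist 0.0007
```

step_arm --moves '[-0.224,-0.241,0.098,0,-1,-0.224,-0.241,0.098,0,-1,-0.224,-0.241,0.098,0,-1,-0.224,-0.241,0.098,0,-1,-0.224,-0.241,0.098,0,-1]'

```text
clock: 1.3
position: [0.4677, 0.2308, 0.1688]
ee_rot: [-0.001, 0.019, 1.0, -0.001]
contact_force: [0.2, 0.1, -0.6]
width: 0.0854
```

```bash
python3 -c "
from h import *
go(.4672,.232,.17,88)
a=snap('scene');b=snap('top')
k=lambda c,x,y,w,h:cv2.resize(c[0][y:y+h,x:x+w],(400,400),interpolation=cv2.INTER_CUBIC)
cv2.imwrite('pics/g1.png',np.hstack([k(a,160,90,100,100),k(b,150,165,80,80)]))"
```

```text
t1.3 pos [0.4677 0.2308 0.1688] tooly 87.8 tilt [-0.001 -0.001] F [ 0.2  0.1 -0.6] w 0.0854
row [ 0.0011  0.0024 -0.0024] twist -0.0009
```

View pics/g1.png

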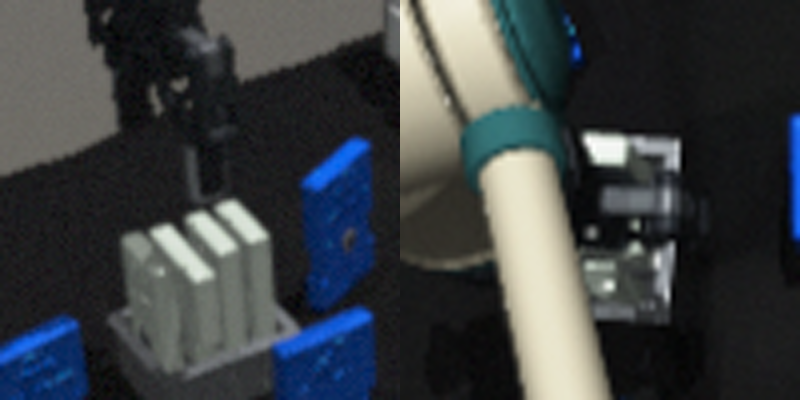

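The gripper is over the caddy. The finger at scene crop (210,180) lines up with the wide plate (185,255), so I'll go down in stages.

step_arm --moves '[0.001,0.002,0.06,0,-1,0.001,0.002,0.1,0,-1,0.001,0.002,0.13,0,-1,0.001,0.002,0.16,0,-1,0.001,0.002,0.172,0,-1]' --force 30

```text
clock: 1.9
position: [0.4642, 0.2354, 0.0832]
ee_rot: [-0.001, 0.016, 1.0, -0.0]
contact_force: [0.4, 0.3, -0.3]
width: 0.0855
```

```bash
python3 -c "
from h import *
go(.4672,.232,.082,88)"
```

```text
t1.9 pos [0.4642 0.2354 0.0832] tooly 88.2 tilt [-0.002 -0.   ] F [ 0.4  0.3 -0.3] w 0.0855
row [-0.0063 -0.0067  0.0025] twist 0.0011
```

step_arm --moves '[0,0,0,0,-1,0,0,0,0,-1]'

```text
clock: 2.1
position: [0.4659, 0.2351, 0.0847]
ee_rot: [0.001, 0.016, 1.0, 0.0]
contact_force: [0.8, -0.2, 0.4]
width: 0.0851
```

```bash
python3 -c "
from h import *
go(.4672,.232,.082,88)"
```

```text
t2.1 pos [0.4659 0.2351 0.0847] tooly 88.1 tilt [0.001 0.001] F [ 0.8 -0.2  0.4] w 0.0851
row [-0.0028 -0.0061  0.0054] twist 0.0008
```

step_arm --moves '[-0.002,-0.006,0.005,0,-1,-0.002,-0.006,0.005,0,-1,-0.002,-0.006,0.005,0,-1]'

```text
clock: 2.4
position: [0.4669, 0.2312, 0.0818]
ee_rot: [0.0, 0.017, 1.0, 0.0]
contact_force: [-0.1, -0.2, -0.4]
width: 0.0856
```

```bash
python3 -c "
from h import *
go(.4672,.232,.082,88)
go(.4672,.232,.082,88)
a=snap('scene');go(.4672,.232,.082,88)
k=lambda c,x,y,w,h:cv2.resize(c[0][y:y+h,x:x+w],(600,600),interpolation=cv2.INTER_CUBIC)
cv2.imwrite('pics/g2.png',k(a,170,120,75,75))"
```

```text
t2.4 pos [0.4669 0.2312 0.0818] tooly 88.1 tilt [0.001 0.   ] F [-0.1 -0.2 -0.4] w 0.0856
row [-0.0005  0.0017 -0.0004] twist 0.0004
t2.4 pos [0.4669 0.2312 0.0818] tooly 88.1 tilt [0.001 0.   ] F [-0.1 -0.2 -0.4] w 0.0856
row [-0.0005  0.0017 -0.0004] twist 0.0004
t2.5 pos [0.4669 0.2312 0.0817] tooly 88.1 tilt [0.001 0.   ] F [ 0.5 -0.2  0.4] w 0.0853
row [-0.0006  0.0016 -0.0006] twist 0.0004
```

View pics/g2.png

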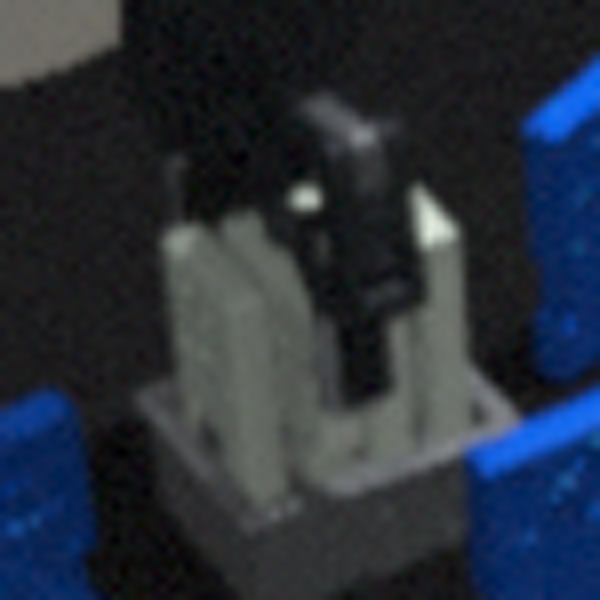

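The open finger is just outside the −y edge at about (360,380) in the crop, with no contact. Closing now: a width of 62 mm confirms the wide plate.

step_arm --moves '[0,0,0,0,0.2,0,0,0,0,0.2,0,0,0,0,0.4,0,0,0,0,0.4,0,0,0,0,0.4]' --force 35

```text
clock: 2.95
position: [0.4671, 0.2321, 0.0819]
ee_rot: [0.001, 0.017, 1.0, 0.001]
contact_force: [0.3, 5.0, 4.0]
width: 0.0612
```

step_arm --moves '[0,0,0,0,0.4,0,0,0,0,0.4,0,0,0,0,0.4]'

```text
clock: 3.25
position: [0.4671, 0.2321, 0.0819]
ee_rot: [0.001, 0.017, 1.0, 0.001]
contact_force: [-1.0, 5.5, 5.4]
width: 0.0614
```

```bash
python3 -c "
from h import *
go(.4672,.232,.22,88)"
```

```text
t3.2 pos [0.4671 0.2321 0.0819] tooly 88.1 tilt [0.001 0.002] F [-1.   5.5  5.4] w 0.0614
row [-0.0005  0.0004 -0.2762] twist 0.0003
```

The width is 61.4 mm, so this is the wide plate. Lifting.

step_arm --moves '[0,0,-0.02,0,0.5,0,0,-0.06,0,0.5,0,0,-0.12,0,0.5,0,0,-0.19,0,0.5,0,0,-0.27,0,0.5]' --force 45

```text
clock: 3.75
position: [0.4651, 0.2294, 0.2157]
ee_rot: [-0.002, 0.017, 1.0, -0.002]
contact_force: [0.1, 0.8, -1.6]
width: 0.0613
```

step_arm --moves '[0,0,-0.04,0,0.5,0,0,-0.04,0,0.5,0,0,-0.04,0,0.5]'

```text
clock: 4.05
position: [0.4658, 0.2302, 0.235]
ee_rot: [-0.001, 0.017, 1.0, -0.001]
contact_force: [-0.1, 0.2, -1.5]
width: 0.0612
```

```bash
python3 -c "
from h import *
go(.575,-.092,.235,72)"
```

```text
t4.0 pos [0.4658 0.2302 0.235 ] tooly 88.1 tilt [-0.002 -0.002] F [-0.1  0.2 -1.5] w 0.0612
row [-0.2398 -0.6368  0.001 ] twist 0.0894
```

step_arm --moves '[-0.03,-0.08,0,0.02,0.5,-0.08,-0.21,0,0.045,0.5,-0.12,-0.32,0,0.0894,0.5,-0.15,-0.4,0,0.0894,0.5,-0.18,-0.48,0,0.0894,0.5]'

```text
clock: 4.55
position: [0.5428, -0.0008, 0.2334]
ee_rot: [-0.003, 0.156, 0.988, -0.0]
contact_force: [1.8, 0.5, -0.9]
width: 0.0613
```

```bash
python3 -c "
from h import *
go(.575,-.092,.235,72)"
```

```text
t4.5 pos [ 0.5428 -0.0008  0.2334] tooly 72.0 tilt [-0.006  0.   ] F [ 1.8  0.5 -0.9] w 0.0613
row [-0.1175 -0.1536 -0.0035] twist 0.0000
```

step_arm --moves '[-0.06,-0.07,0,0,0.5,-0.1,-0.12,0,0,0.5,-0.117,-0.153,0,0,0.5,-0.117,-0.153,0,0,0.5,-0.117,-0.153,0,0,0.5]'

```text
clock: 5.05
position: [0.5749, -0.0886, 0.2349]
ee_rot: [-0.002, 0.157, 0.988, 0.001]
contact_force: [-0.3, -0.3, -0.4]
width: 0.0611
```

step_arm --moves '[0,0,0,0,0.5,0,0,0,0,0.5,0,0,0,0,0.5]'

```text
clock: 5.35
position: [0.576, -0.0883, 0.2367]
ee_rot: [0.0, 0.156, 0.988, 0.0]
contact_force: [0.0, -0.5, -0.7]
width: 0.0613
```

```bash
python3 -c "
from h import *
go(.575,-.092,.20,72)
a=snap('scene');b=snap('top')
k=lambda c,x,y,w,h,W:cv2.resize(c[0][y:y+h,x:x+w],(W,600),interpolation=cv2.INTER_CUBIC)
cv2.imwrite('pics/g3.png',np.hstack([k(a,285,130,80,120,400),k(b,270,145,80,120,400)]))"
```

```text
t5.3 pos [ 0.576  -0.0883  0.2367] tooly 72.1 tilt [0. 0.] F [ 0.  -0.5 -0.7] w 0.0613
row [-0.0004 -0.0076  0.0734] twist 0.0005
```

View pics/g3.png

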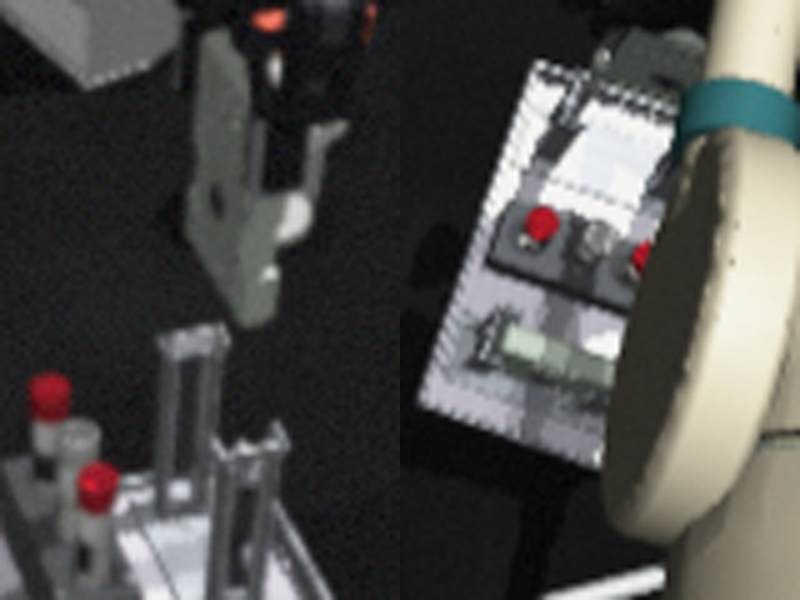

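The plate is held upright above the far slot. In the scene crop its bottom is near (245,320) and the posts are at (195,343) and (250,445). I'll correct y and lower it to just above the mouth.

step_arm --moves '[0,-0.0075,0.02,0,0.5,0,-0.0075,0.05,0,0.5,0,-0.0075,0.075,0,0.5,0,-0.0075,0.08,0,0.5,0,-0.0075,0.08,0,0.5]'

```text
clock: 5.95
position: [0.5747, -0.0931, 0.1955]
ee_rot: [-0.001, 0.157, 0.988, 0.0]
contact_force: [0.4, 0.1, -0.4]
width: 0.0613
```

step_arm --moves '[0,0,0,0,0.5,0,0,0,0,0.5]'

```text
clock: 6.15
position: [0.5756, -0.0933, 0.197]
ee_rot: [0.001, 0.156, 0.988, -0.0]
contact_force: [0.0, -0.0, -1.7]
width: 0.0612
```

```bash
python3 -c "
from h import *
go(.575,-.092,.193,72)
a=snap('scene')
k=lambda c,x,y,w,h,W:cv2.resize(c[0][y:y+h,x:x+w],(W,600),interpolation=cv2.INTER_CUBIC)
cv2.imwrite('pics/g4.png',k(a,300,155,50,75,400))
for z in (.115,):
  u=np.array([np.cos(np.radians(72)),np.sin(np.radians(72))])
  for s in(-1,1):
    p=np.array([.575,-.092])+s*.031*u; print(proj(a,[p[0],p[1],z]))
"
```

```text
t6.2 pos [ 0.5756 -0.0933  0.197 ] tooly 72.0 tilt [ 0.001 -0.   ] F [ 0.  -0.  -1.7] w 0.0612
row [0.0019 0.0021 0.0081] twist -0.0000
[335.10903758 215.06580067]
[323.40674122 195.96358071]
```

View pics/g4.png

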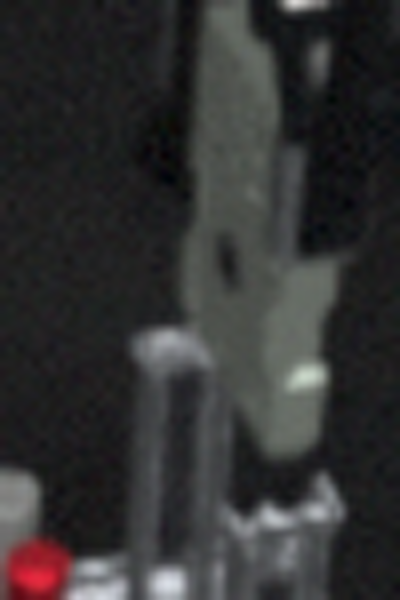

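The plate's lower −y end (crop 290,452) is over the near post's channel (about 283,510), aligned to within about 1 px. Lowering into the mouth while watching forces.

step_arm --moves '[0.001,0.002,0.01,0,0.5,0.001,0.002,0.02,0,0.5,0.001,0.002,0.03,0,0.5,0.001,0.002,0.04,0,0.5,0.001,0.002,0.05,0,0.5]'

```text
clock: 6.7
position: [0.5743, -0.0934, 0.1723]
ee_rot: [-0.0, 0.156, 0.988, -0.002]
contact_force: [-3.6, -3.4, 2.3]
width: 0.0611
```

```bash
python3 -c "
from h import *
go(.575,-.092,.125,72)"
```

```text
t6.7 pos [ 0.5743 -0.0934  0.1723] tooly 72.0 tilt [-0.001 -0.003] F [-3.6 -3.4  2.3] w 0.0611
row [-0.0005  0.0033  0.0946] twist 0.0001
```

step_arm --moves '[0.002,-0.003,0,0,0.5,0.002,-0.003,0.01,0,0.5,0.002,-0.003,0.02,0,0.5,0.002,-0.003,0.02,0,0.5]'

```text
clock: 7.1
position: [0.5731, -0.0933, 0.1602]
ee_rot: [-0.001, 0.156, 0.988, -0.0]
contact_force: [-0.7, -2.9, -3.3]
width: 0.0615
```

```bash
python3 -c "
from h import *
go(.575,-.092,.125,72)"
```

```text
t7.1 pos [ 0.5731 -0.0933  0.1602] tooly 72.0 tilt [-0.001 -0.   ] F [-0.7 -2.9 -3.3] w 0.0615
row [-0.0029  0.0038  0.0704] twist 0.0000
```

step_arm --moves '[0,-0.002,0.01,0,0.5,0,-0.002,0.02,0,0.5,0,-0.002,0.03,0,0.5,0,-0.002,0.04,0,0.5,0,-0.002,0.05,0,0.5]'

```text
clock: 7.6
position: [0.5732, -0.0938, 0.1358]
ee_rot: [-0.0, 0.156, 0.988, 0.0]
contact_force: [-0.9, 1.1, -0.6]
width: 0.0613
```

```bash
python3 -c "
from h import *
go(.575,-.092,.125,72)"
```

```text
t7.6 pos [ 0.5732 -0.0938  0.1358] tooly 72.0 tilt [-0.     0.001] F [-0.9  1.1 -0.6] w 0.0613
row [-0.0024  0.0045  0.0217] twist -0.0000
```

Free in the slot. Lower it on to the clips in 2 mm rows.

step_arm --moves '[0,0,0.006,0,0.5,0,0,0.012,0,0.5,0,0,0.016,0,0.5,0,0,0.016,0,0.5]'

```text
clock: 8.0
position: [0.573, -0.094, 0.128]
ee_rot: [-0.0, 0.156, 0.988, 0.0]
contact_force: [-1.9, 0.5, -2.3]
width: 0.0611
```

```bash
python3 -c "
from h import *
go(.575,-.092,.125,72)"
```

```text
t8.0 pos [ 0.573 -0.094  0.128] tooly 72.0 tilt [-0.001  0.   ] F [-1.9  0.5 -2.3] w 0.0611
row [-0.0026  0.005   0.006 ] twist -0.0000
```

step_arm --moves '[0,0,0.003,0,0.5,0,0,0.006,0,0.5,0,0,0.006,0,0.5]'

```text
clock: 8.3
position: [0.5729, -0.0943, 0.1254]
ee_rot: [-0.0, 0.156, 0.988, -0.0]
contact_force: [-2.9, 0.1, 0.1]
width: 0.0612
```

```bash
python3 -c "
from h import *
go(.575,-.092,.125,72)"
```

```text
t8.3 pos [ 0.5729 -0.0943  0.1254] tooly 72.0 tilt [-0.001 -0.   ] F [-2.9  0.1  0.1] w 0.0612
row [-0.0026  0.0057  0.0009] twist 0.0000
```

step_arm --moves '[0.002,0,0.002,0,0.5,0.002,0,0.003,0,0.5,0.002,0,0.003,0,0.5]'

```text
clock: 8.6
position: [0.5727, -0.0945, 0.1243]
ee_rot: [0.001, 0.156, 0.988, -0.001]
contact_force: [-1.5, -3.0, 2.9]
width: 0.0613
```

```bash
python3 -c "
from h import *
go(.575,-.092,.125,72)"
```

```text
t8.6 pos [ 0.5727 -0.0945  0.1243] tooly 72.0 tilt [ 0.001 -0.001] F [-1.5 -3.   2.9] w 0.0613
row [-0.0029  0.0061 -0.0013] twist 0.0001
```

The vertical load rose by about 4–5 N at TCP z 0.124, so the plate is on the clips. Releasing and going up.

step_arm --moves '[0,0,0,0,-1,0,0,0,0,-1,0,0,0,0,-1,0,0,0,0,-1,0,0,0,0,-1]'

```text
clock: 9.1
position: [0.5723, -0.0936, 0.1238]
ee_rot: [0.0, 0.156, 0.988, 0.0]
contact_force: [-0.1, -0.2, 0.0]
width: 0.0855
```

step_arm --moves '[0,0,-0.03,0,-1,0,0,-0.08,0,-1,0,0,-0.13,0,-1,0,0,-0.15,0,-1,0,0,-0.15,0,-1]'

```text
clock: 9.6
position: [0.5732, -0.094, 0.2004]
ee_rot: [0.002, 0.156, 0.988, -0.0]
contact_force: [-0.7, 0.2, 0.3]
width: 0.0856
```

step_arm --moves '[0,0,0,-0.047,-0.2,0,0,0,-0.095,-0.2,0,0,0,-0.14,-0.2,0,0,0,-0.19,-0.2,0,0,0,-0.23,-0.2]'

```text
clock: 10.1
position: [0.5713, -0.0935, 0.197]
ee_rot: [-0.001, -0.206, 0.979, 0.001]
contact_force: [-0.2, -0.5, -0.6]
width: 0.051
```

```bash
python3 -c "
from h import *
s,_=st();print(s['qpos'][5])
go(.573,-.0942,.20,162)
a=snap('scene')
k=lambda c,x,y,w,h,W:cv2.resize(c[0][y:y+h,x:x+w],(W,600),interpolation=cv2.INTER_CUBIC)
cv2.imwrite('pics/g5.png',k(a,280,140,80,120,400))
"
```

```text
-2.267344224077545
t10.1 pos [ 0.5713 -0.0935  0.197 ] tooly 113.7 tilt [-0.003  0.001] F [-0.2 -0.5 -0.6] w 0.0510
row [-0.0025 -0.0026 -0.006 ] twist -0.2682
```

View pics/g5.png

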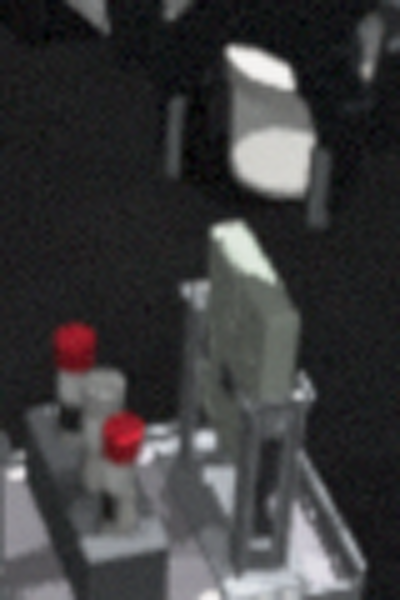

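The plate stands upright in the mouth and the tubes are untouched. The last joint would pass its limit turning this way (−2.27 now), so I'll turn the other way to the equivalent half-turn grasp, tool y at −18°.

step_arm --moves '[0,0,0,0.24,-0.2,0,0,0,0.24,-0.2,0,0,0,0.24,-0.2,0,0,0,0.24,-0.2,0,0,0,0.24,-0.2]'

```text
clock: 10.65
position: [0.5715, -0.0936, 0.1974]
ee_rot: [-0.001, 0.174, 0.985, 0.0]
contact_force: [0.5, 0.2, -0.4]
width: 0.0515
```

step_arm --moves '[0,0,0,0.24,-0.2,0,0,0,0.24,-0.2,0,0,0,0.24,-0.2,0,0,0,0.24,-0.2,0,0,0,0.24,-0.2]'

```text
clock: 11.15
position: [0.5715, -0.0935, 0.1974]
ee_rot: [-0.001, 0.523, 0.852, -0.0]
contact_force: [-0.1, 0.7, 0.2]
width: 0.0513
```

step_arm --moves '[0,0,0,0.24,-0.2,0,0,0,0.24,-0.2,0,0,0,0.24,-0.2,0,0,0,0.24,-0.2,0,0,0,0.24,-0.2]'

```text
clock: 11.65
position: [0.5715, -0.0935, 0.1974]
ee_rot: [-0.001, 0.799, 0.602, -0.001]
contact_force: [0.3, -0.5, -0.3]
width: 0.0511
```

```bash
python3 -c "
from h import *
s,_=st();print(s['qpos'][5])
go(.573,-.0942,.16,162)
"
```

```text
-0.003004134879779339
t11.7 pos [ 0.5715 -0.0935  0.1974] tooly -16.0 tilt [-0.002  0.001] F [ 0.3 -0.5 -0.3] w 0.0511
row [-0.0004  0.0034  0.0747] twist 0.0110
```

step_arm --moves '[0,0.003,0.03,0.011,-0.2,0,0.003,0.06,0.011,-0.2,0,0.003,0.09,0.011,-0.2,0,0.003,0.12,0.011,-0.2,0,0.003,0.132,0.011,-0.2]' --force 20

```text
clock: 12.15
position: [0.5719, -0.0937, 0.1301]
ee_rot: [-0.002, 0.807, 0.591, -0.001]
contact_force: [0.0, 0.5, 0.9]
width: 0.0513
```

step_arm --moves '[0,0,0,0,-0.2,0,0,0,0,-0.2]'

```text
clock: 12.35
position: [0.5738, -0.0942, 0.1329]
ee_rot: [-0.0, 0.807, 0.591, 0.0]
contact_force: [-0.2, 0.7, -0.5]
width: 0.051
```

```bash
python3 -c "
from h import *
go(.573,-.0942,.131,162)
a=snap('scene')
k=lambda c,x,y,w,h,W:cv2.resize(c[0][y:y+h,x:x+w],(W,600),interpolation=cv2.INTER_CUBIC)
cv2.imwrite('pics/g6.png',k(a,280,140,80,120,400))
"
```

```text
t12.3 pos [ 0.5738 -0.0942  0.1329] tooly -17.5 tilt [0. 0.] F [-0.2  0.7 -0.5] w 0.0510
row [-0.0005 -0.0016  0.0038] twist 0.0026
```

View pics/g6.png

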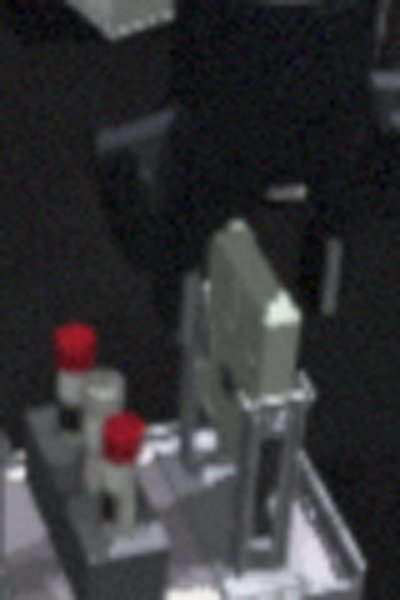

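The jaws straddle the plate, the right finger at (330,270) in the crop. Closing gently first.

step_arm --moves '[0,-0.001,0.004,0.002,0.3,0,-0.001,0.004,0.002,0.6,0,-0.001,0.004,0.002,0.9,0,-0.001,0.004,0.002,0.9,0,-0.001,0.004,0.002,0.9]' --force 20

```text
clock: 12.9
position: [0.5733, -0.094, 0.1312]
ee_rot: [0.0, 0.808, 0.589, 0.0]
contact_force: [0.6, -0.5, 1.3]
width: 0.0136
```

step_arm --moves '[0,0,0,0,0.9,0,0,0,0,0.9,0,0,0,0,0.9]'

```text
clock: 13.2
position: [0.5733, -0.0941, 0.1312]
ee_rot: [0.0, 0.808, 0.589, 0.0]
contact_force: [-0.8, -0.3, 3.6]
width: 0.0138
```

```bash
python3 -c "
from h import *
go(.573,-.0942,.131,162)"
```

```text
t13.2 pos [ 0.5733 -0.0941  0.1312] tooly -17.9 tilt [ 0. -0.] F [-0.8 -0.3  3.6] w 0.0138
row [-0.0004 -0.0005  0.0004] twist 0.0008
```

It holds 13.8 mm, well centred. Firm grip now, then push straight down.

step_arm --moves '[0,0,0,0,1,0,0,0,0,1,0,0,0.006,0,1,0,0,0.012,0,1,0,0,0.018,0,1]' --force 80

```text
clock: 13.7
position: [0.5742, -0.0942, 0.1237]
ee_rot: [0.001, 0.808, 0.589, 0.001]
contact_force: [-2.0, 0.6, 12.5]
width: 0.0127
```

step_arm --moves '[0,0,0.006,0,1,0,0,0.012,0,1,0,0,0.018,0,1,0,0,0.024,0,1,0,0,0.024,0,1]'

```text
clock: 14.2
position: [0.574, -0.0942, 0.1101]
ee_rot: [0.001, 0.808, 0.589, 0.001]
contact_force: [-0.2, 0.1, 2.4]
width: 0.0126
```

```bash
python3 -c "
from h import *
go(.573,-.0942,.096,162)"
```

```text
t14.2 pos [ 0.574  -0.0942  0.1101] tooly -17.9 tilt [ 0.002 -0.   ] F [-0.2  0.1  2.4] w 0.0126
row [-0.0006 -0.002   0.0281] twist 0.0008
```

step_arm --moves '[0,0,0.006,0,1,0,0,0.012,0,1,0,0,0.018,0,1,0,0,0.022,0,1,0,0,0.022,0,1]'

```text
clock: 14.7
position: [0.5733, -0.0941, 0.098]
ee_rot: [-0.0, 0.808, 0.589, -0.0]
contact_force: [1.7, -0.6, -2.5]
width: 0.0126
```

```bash
python3 -c "
from h import *
go(.573,-.0942,.096,162)"
```

```text
t14.7 pos [ 0.5733 -0.0941  0.098 ] tooly -17.9 tilt [-0.  0.] F [ 1.7 -0.6 -2.5] w 0.0126
row [-0.0003 -0.0006  0.0041] twist 0.0007
```

step_arm --moves '[0,0,0.003,0,1,0,0,0.005,0,1,0,0,0.005,0,1]'

```text
clock: 15.0
position: [0.5734, -0.0939, 0.097]
ee_rot: [0.0, 0.808, 0.589, 0.0]
contact_force: [0.9, 0.5, 3.2]
width: 0.0132
```

step_arm --moves '[0,0,0.002,0,1,0,0,0.004,0,1,0,0,0.004,0,1]'

```text
clock: 15.3
position: [0.5736, -0.0938, 0.0968]
ee_rot: [0.001, 0.808, 0.589, 0.001]
contact_force: [-2.2, 1.8, 14.0]
width: 0.0126
```

It has stalled at z 0.0968 while the force climbs, which looks like the floor. One more firm press to confirm, then a look.

step_arm --moves '[0,0,0.003,0,1,0,0,0.005,0,1,0,0,0.005,0,1]'

```text
clock: 15.6
position: [0.5738, -0.0938, 0.0968]
ee_rot: [0.001, 0.808, 0.589, 0.001]
contact_force: [-5.3, 3.6, 27.2]
width: 0.0127
```

```bash
python3 -c "
from h import *
go(.573,-.0942,.096,162)"
```

```text
t15.6 pos [ 0.5738 -0.0938  0.0968] tooly -17.8 tilt [ 0.003 -0.   ] F [-5.3  3.6 27.2] w 0.0127
row [-0.0013 -0.0012  0.0015] twist 0.0009
```

A 27 N load gives no further motion, so the plate is on the floor. The TCP travelled 34.5 mm, against about 35 expected. I'll unload, open only partly to stay clear of the tubes, and go up.

step_arm --moves '[0,0,-0.01,0,1,0,0,-0.012,0,1,0,0,-0.012,0,0.3,0,0,-0.012,0,0.3,0,0,-0.012,0,0.3]'

```text
clock: 16.1
position: [0.5727, -0.0938, 0.0972]
ee_rot: [-0.001, 0.808, 0.589, -0.0]
contact_force: [-0.1, -0.4, 0.0]
width: 0.0297
```

step_arm --moves '[0,0,0,0,0.3,0,0,-0.03,0,0.3,0,0,-0.1,0,0.3,0,0,-0.19,0,0.3,0,0,-0.28,0,0.3]'

```text
clock: 16.6
position: [0.5727, -0.0938, 0.2387]
ee_rot: [-0.001, 0.808, 0.589, -0.0]
contact_force: [0.6, -0.9, -0.3]
width: 0.0297
```

step_arm --moves '[0,0.1,-0.05,0,0.3,0,0.2,-0.1,0,0.3,0,0.2,-0.1,0,0.3,0,0.2,-0.1,0,0.3,0,0.2,-0.1,0,0.3]'

```text
clock: 17.1
position: [0.6674, -0.1244, 0.2867]
ee_rot: [-0.001, 0.808, 0.589, -0.001]
contact_force: [-0.6, 0.7, -0.2]
width: 0.0299
```

```bash
python3 -c "
from h import *
go(.573,-.0942,.3,162)
a=snap('scene')
cv2.imwrite('pics/g7.png',cv2.resize(a[0][130:265,165:365],(800,540),interpolation=cv2.INTER_CUBIC))
u=np.array([.309,.951]);n=np.array([.951,-.309])
for s in(-1,1):
  p=np.array([.573,-.094])+s*.031*u; print('home top -> ',(proj(a,[p[0],p[1],.112])-[165,130])*4)
"
```

```text
t17.1 pos [ 0.6674 -0.1244  0.2867] tooly -17.9 tilt [-0.003  0.001] F [-0.6  0.7 -0.2] w 0.0299
row [-0.0005 -0.1984 -0.026 ] twist 0.0008
home top ->  [679.54985717 348.54527749]
home top ->  [632.77214575 271.74773582]
```

View pics/g7.png

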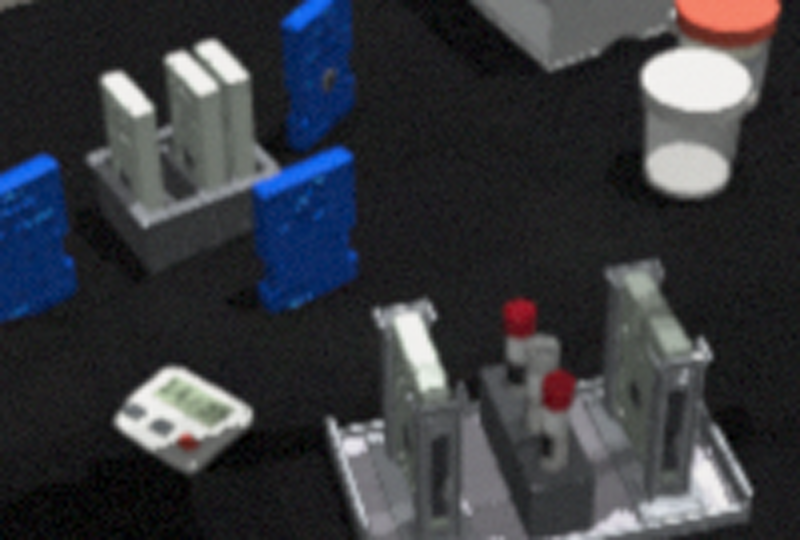

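The plate's top edge runs (640,280)–(680,350), matching the predicted home position of (633,272)–(680,349). It sits level with the post tops, like the full slot. The narrow plates and tubes have not moved, and the gripper is clear. Handing in.

```bash
python3 -c "
from h import *
print(job.sign_off())"
```

```text
the job is handed in; nothing more can be done
None
```

The wide notched plate is fully home in the rack's empty (far) slot and released. I handed the job in at about 17 s of the 51 s allowed.

**What I did:** I drew the plate from the caddy by its side edges; the jaws measured 61 mm, which confirmed it was the wide one. I stood it on the clips in the slot's mouth and let go. Then I took it again by the middle of its top edge and pushed it straight down.

**Last checks:**
- **Push:** it needed about 12.5 N to pass the clips, and the tool travelled 34.5 mm against about 35 mm expected. At the bottom the plate stopped hard, with no movement under 27 N.
- **Final picture:** the plate's top is level with the posts and within about 2 pixels of the predicted home position. The tubes, the three narrow plates and the other wide plate look unmoved.
- **Clips:** I did not see the clips snap into the notches or test them with an upward tug. That they snapped in is inferred from the depth, the fall in push force and the hard stop.

**Disagreements along the way:**
- The cameras put the slot about 2–3 mm from where the plate settled, so I corrected by contact force in the flared mouth.
- My first turn for the second grasp was heading past the last joint's limit. I turned the other way instead.

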